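Eject the rubber core from the boring sleeve

TASK

A rubber core is stuck in the tilted sleeve of the stopper-boring stand. First slide the catch tray along its guide, under the sleeve, until the hole in its tab drops over the locating pin and the tray lies flat; then take the ejector rod with the flat-sided handle from the wooden rack and push it down through the sleeve until the core falls into the tray and the rod's collar rests on the sleeve, and leave the rod there. Leave the round-knobbed tamper, the bottle and the beaker where they are.

Things in the scene. Friction and masses are not known exactly. Their poses are not given: they have to be found in the camera images.
- stand: fixed grey base plate 8 mm thick, x from -85 to +75 mm, y from -105 to +175 mm; origin at table height straight below the sleeve's lower opening. The tray slides along the stand's y between two rails 8 mm high, 82.4 mm apart, centred on x = +20, from y = -50 to +170. A post 50 mm wide, 20 thick, 129 high at x = -68 carries the sleeve
- pin (a point): foot, on the base plate's upper face (8 mm above the table), of the steel locating pin: 9 mm across, 7 mm high, rounded top, at stand x = +20, y = -68 mm
- sleeve: fixed aluminium block 44 x 44 mm, 60 mm long, a 19 mm round bore right through along its z. Origin at the centre of its lower opening, 100 mm above the table; z points up the bore, 30 degrees from vertical, leaning to the stand's -x (robot) side. A spring pad (4 N) in the bore holds the core: pushing it out takes 3 to 6 N; the pad does not reach the rod
- sleeve_mouth (a point): centre of the sleeve's upper opening (2 mm chamfer), same axes as the sleeve; the rod enters here and travels along minus z of the sleeve
- core: black rubber core, a cylinder 18 mm across and 26 mm long, 20 g; origin at the centre of its lower end face, z along its axis. It starts in the sleeve with its top about 11 mm below the upper opening
- tray: loose open steel tray 80 (x) by 90 (y) mm, 26 high, 3 mm walls, about 200 g; on its -y side a flat tab 36 wide (y -45 to -91) ends in an upturned lip (to y = -111) that rides up over the pin. Origin under the box's centre. Starts on the base, square to the stand, 55 to 100 mm from home; push its +y wall towards the stand's -y. Home is stand x = +20, y = 0: it drops flat and stops there
- tray_hole (a point): centre of the 15 mm hole in the tab, at the underside; 68 mm from the tray's origin along its -y. When home it coincides with the pin's foot
- tray_push (a point): middle of the outer face of the tray's +y wall, 13 mm above its underside. The sleeve block overhangs the tray near home, so lean the gripper back towards the stand's +y while pushing; pushing takes 1 to 4 N
- rack: fixed light wooden block 60 mm (x) by 130 mm (y), 70 mm high, with two 14 mm upright holes 60 mm deep at y = -35 and +35 mm; the rod stands in one and the tamper in the other, either way round. Origin under its centre
- rod: ejector rod, about 160 g, upright in the rack, tip on the hole's floor 10 mm above the table: steel shaft 12 mm across, 95 long, blunt tip; then a round collar 32 across, 6 thick; then a black rectangular handle 18 (its x) by 30 (its y), 50 long. Origin at the tip, z towards the handle
- rod_collar (a point): centre of the underside of the rod's collar, 95 mm from the tip
- rod_grip (a point): middle of the rod's handle, 126 mm from the tip; grip across the handle's 18 mm (the rod's x)
- tamper: bystander in the other rack hole: steel shaft 12 mm across with a round black knob 32 mm across, 108 mm long in all. Origin at its tip
- reagent: bystander: amber bottle 60 mm across, 120 mm high; origin under its centre
- beaker: bystander: clear beaker 68 mm across, 85 mm high; origin under its centre

How it is judged:
By the outcome, as a careful person would: the job done as asked, in the order asked, and still so for the second after the job is handed in, with the robot touching nothing.
It also fails if it takes over 67 s, if anything falls off the work surface, if the arm or the gripper's body presses on something with over 40 N, if the wrist force passes 120 N, or if a joint passes its speed limit or range.

ROBOT

A 7-joint arm with a two-finger parallel gripper is mounted at the origin on the work surface. World frame = base frame: x ahead of the robot, y to its left, z up, the work surface at z = 0. Lengths are in m, angles in rad, forces in N, time in s.
With the tool pointing down it reaches from about 0.425 to 0.875 m from the base axis. Payload 8.4 kg.
Tool frame: the origin (TCP) lies at the very end of the fingers, on their centre line; the grasp point (between the pads) lies 19 mm behind it (r.grip_point_offset is the distance from the TCP to the grasp point, in m); z points along the fingers, y is the line along which they close (so a half turn about z gives the same grasp; the last joint's range is limited). The gripper opens to 85 mm and grips with 20 to 120 N. Pads are 22 mm wide; open, the fingers measure 114 mm over their backs; the gripper's body (76 mm by 85 mm) begins 54 mm behind the grasp point. The pads swing forward as they close: fully open they stand 13 mm farther back than shut.
Start: joints at [-1.275, 0.333, 0.04, 1.465, -0.013, 1.343, -0.059], TCP at [0.25, 0.6, 0.231] pointing down, gripper open.
Joint ranges: [-2.58, 2.58], [-0.38, 2.09], [-1.3, 1.39], [0.25, 2.4], [-1.5, 4.64], [0.08, 2.09], [-2.65, 2.65]. Speed limits (rad/s): [2.22, 2.22, 2.79, 2.79, 3.14, 3.14, 3.14].

INTERFACE

Orientations are given as a unit quaternion [w, x, y, z].
In Python, from bench import r gives the robot as it stands.
- The arm moves only by the shell command python3 -m jog 'ROWS'. ROWS is JSON, a list of rows, each a list of 3 entries, a list of its own where there are three numbers: the opening, from 0 (shut) to 1 (fully open), then the shift along the tool's x, y, z each as a share of 80 mm, from -1 to 1, then the turn, a rotation vector about the tool's x, y, z each as a share of 0.5 rad, from -1 to 1. A call has 1 to 12 rows; each row is the pose to reach, as a shift and turn from the pose commanded when the call began, along the tool's axes at that moment; what a row does not reach only later rows make up. A row lasts 1/8 s, in which the tool goes at most 62.5 mm and 10.7 degrees, less where a joint would pass 70% of its speed; a pose out of reach is approached as far as the arm can. A call with a number of a shift or a turn outside -1 to 1 is refused whole. A call with a gripper value outside its range is refused whole. The fingers move at their own pace and stop on an object; the grip force is fixed at half the most. Time passes only in rows, so rows that repeat a pose let the fingers close. It gives the time, the measured TCP pose, the force, the opening and the grip force at its end, in the units of the state.
- r.get_state(): the state, without advancing time (a new reading comes with each control period).
- r.camera(name): name is "scene" or "top"; returns a dict with "image" (400x640x3 uint8, red, green, blue), "depth" (400x640 float32, m along the optical axis (not along the pixel's ray), 0 where there is no reading), "K" (3x3 intrinsics, pixels), "distortion" ([k1, k2, p1, p2, k3] as OpenCV has them; the pictures are not rectified), "eye" and "orientation" of the camera in the world. Camera axes: x right, y up, looking along -z (the intrinsics and any distortion apply to the point x, -y, -z); pixel columns grow to the right and rows downward; lengths in m; the calibration is good to about 2 mm. A picture is of the moment at which its call begins.
- r.job_done(): hands the job in; it is judged then, once.
Trained networks look in a picture, given as the dict that the camera call returned (one of the last four; its "shot" number tells which), for a name from the list of things; names that differ only in an ending like _2 or _b are one class to them, and where a whole thing is asked for, a point or a joint stands for the part that bears it (a point fixed in the world has none). Each returns a list of dicts, best first, with "confidence" (0 to 1); they miss things now and then, are a little off and sometimes report something else, mostly with a low value. They report only what shows in the picture. A call takes as long as a camera call.
- r.recognise(picture, label): "box" ([left, top, right, bottom] in pixels, round what is visible of it).
The state is a dict: "time_s": time; "joint_positions": joint angles; "qd": joint speeds; "effort": joint torques, N m; "tool_pos": TCP position; "tcp_rot": TCP orientation; "ft_force": force on the tool from outside, world axes, zero at the start; "moment": the same for the moment, N m; "width": finger opening in m; "grip_force": force on a finger pad.
Only numpy, scipy, OpenCV 4.12 (cv2) and the standard library are available. Lean on these libraries where they do the work, as an engineer would, in place of code of your own. Each camera call takes 0.05 s, during which the arm holds its last target. There are 200 camera calls.

## Working session

There is one attempt and no reset: what is moved stays moved. The work goes in short steps, Python scripts to look and compute and a shell command to move; the robot and the scene stay as the last step left them, time stands still between calls to the robot, and variables do not carry over. Pictures are saved under pics/ and viewed, at most 10 in all, crops included, and the job is handed in when it is done.

```bash
ls; mkdir -p pics
cat > h.py <<'E'
import numpy as np, cv2
from scipy.spatial.transform import Rotation as R
from bench import r
def q2R(q): return R.from_quat([q[1],q[2],q[3],q[0]]).as_matrix()
def world(c,uv,depth=None):
    uv=np.atleast_2d(np.array(uv,float))
    n=cv2.undistortPoints(uv.reshape(-1,1,2),np.array(c["K"]),np.array(c["distortion"])).reshape(-1,2)
    d=np.array([c["depth"][int(round(v)),int(round(u))] for u,v in uv]) if depth is None else depth
    p=np.c_[n[:,0]*d,-n[:,1]*d,-d]
    return p@q2R(c["orientation"]).T+np.array(c["eye"])
def cloud(c,st=1):
    vv,uu=np.mgrid[0:400:st,0:640:st]; uv=np.c_[uu.ravel(),vv.ravel()]
    d=c["depth"][uv[:,1],uv[:,0]]; k=d>0; uv=uv[k]
    return uv,world(c,uv,d[k])
def save(c,n): cv2.imwrite("pics/"+n+".png",c["image"][:,:,::-1])
E
python3 - <<'E'
from h import *
for n in ("scene","top"):
    c=r.camera(n); save(c,n+"0"); print(n,np.round(c["eye"],3),np.round(c["orientation"],3))
    for l in ["stand","sleeve","tray","rack","rod","tamper","reagent","beaker","pin"]:
        try:
            for o in r.recognise(c,l)[:2]:
                b=o["box"]; print(l,round(o["confidence"],2),np.round(b), np.round(world(c,[(b[0]+b[2])/2,(b[1]+b[3])/2]),3)[0])
        except Exception as e: print(l,e)
    np.savez(""+n+"0.npz",**{k:np.array(v) for k,v in c.items()})
E
```

```text
pics
scene [1.039 0.181 0.934] [0.476 0.145 0.238 0.834]
stand 0.81 [331. 177. 480. 309.] [0.538 0.09  0.013]
sleeve 0.57 [381. 182. 418. 228.] [0.543 0.059 0.143]
tray 0.85 [364. 228. 443. 286.] [0.57  0.1   0.014]
rack 0.83 [233. 114. 297. 174.] [ 0.506 -0.278  0.068]
rod 0.79 [234.  94. 251. 133.] [ 0.498 -0.335  0.128]
tamper 0.74 [267. 124. 279. 144.] [ 0.499 -0.257  0.109]
reagent 0.72 [203. 168. 233. 214.] [ 0.666 -0.284  0.082]
beaker 0.84 [244. 185. 277. 232.] [ 0.624 -0.217  0.014]
pin 0.81 [327. 179. 480. 306.] [0.538 0.086 0.009]
top [ 0.512 -0.07   0.9  ] [ 0.712  0.037 -0.022 -0.701]
stand 0.89 [191. 176. 329. 254.] [0.534 0.06  0.162]
stand 0.37 [383. 146. 418. 184.] [ 0.648 -0.208  0.005]
sleeve 0.93 [249. 198. 284. 239.] [0.527 0.049 0.158]
tray 0.95 [220. 180. 292. 221.] [0.56  0.075 0.118]
tray 0.32 [251. 198. 282. 239.] [0.527 0.049 0.158]
rack 0.83 [415. 225. 486. 256.] [ 0.493 -0.295  0.068]
rack 0.5 [218. 180. 295. 223.] [0.558 0.074 0.12 ]
rod 0.62 [470. 233. 497. 254.] [ 0.49  -0.328  0.16 ]
tamper 0.75 [428. 233. 451. 250.] [ 0.491 -0.262  0.118]
tamper 0.58 [192. 175. 326. 254.] [0.533 0.061 0.162]
reagent 0.62 [427. 147. 469. 176.] [ 0.643 -0.285  0.093]
beaker 0.83 [384. 147. 417. 185.] [ 0.646 -0.208  0.005]
pin 0.75 [191. 177. 325. 254.] [0.532 0.063 0.162]
```

```bash
python3 - <<'E'
import cv2
a=cv2.imread("pics/scene0.png")[80:320,190:510]; b=cv2.imread("pics/top0.png")[130:290,180:510]
cv2.imwrite("pics/a.png",cv2.resize(a,None,fx=2.5,fy=2.5,interpolation=cv2.INTER_CUBIC))
cv2.imwrite("pics/b.png",cv2.resize(b,None,fx=2.4,fy=2.4,interpolation=cv2.INTER_CUBIC))
E
python3 - <<'E'
import sys; sys.path.insert(0,'.')
from h import *
def rect(P,name):
    (cx,cy),(w,h),a=cv2.minAreaRect((P[:,:2]*1000).astype(np.float32)); print(name,len(P),round(cx),round(cy),round(w),round(h),round(a,1))
for n in ("scene","top"):
    c=dict(np.load(f"{n}0.npz",allow_pickle=True)); uv,P=cloud(c)
    def s(x0,x1,y0,y1,z0,z1): 
        return P[(P[:,0]>x0)&(P[:,0]<x1)&(P[:,1]>y0)&(P[:,1]<y1)&(P[:,2]>z0)&(P[:,2]<z1)]
    print(n)
    for nm,b in dict(base=(.4,.7,-.15,.3,.004,.012),base2=(.4,.7,-.15,.3,.004,.02),trayrim=(.5,.7,-.1,.3,.028,.042),post=(.4,.56,-.1,.2,.122,.135),sleeve=(.4,.7,-.1,.2,.1,.2),racktop=(.4,.6,-.42,-.15,.066,.074),handle=(.4,.6,-.42,-.295,.15,.17),handleall=(.4,.6,-.42,-.295,.118,.157),collar=(.4,.6,-.42,-.295,.1,.114)).items():
        q=s(*b)
        if len(q)>5: rect(q,nm); print('   z',np.round(np.median(q[:,2]),4), np.round(np.median(q,0),3))
E
```

```text
scene
base 6825 549 76 298 447 0.5
   z 0.0085 [0.543 0.103 0.009]
base2 8418 549 76 298 447 0.5
   z 0.0091 [0.55  0.103 0.009]
trayrim 364 564 121 90 83 89.7
   z 0.0336 [0.57  0.121 0.034]
post 417 512 56 93 50 2.5
   z 0.129 [0.486 0.057 0.129]
sleeve 1215 515 56 98 51 2.2
   z 0.1361 [0.535 0.056 0.136]
racktop 1005 489 -303 132 64 89.7
   z 0.0697 [ 0.497 -0.302  0.07 ]
handle 131 490 -337 18 31 11.4
   z 0.1592 [ 0.493 -0.335  0.159]
handleall 194 495 -333 16 32 41.0
   z 0.1383 [ 0.497 -0.331  0.138]
collar 68 497 -332 17 31 36.6
   z 0.1094 [ 0.498 -0.332  0.109]
top
base 7138 554 90 290 411 0.3
   z 0.0077 [0.54  0.108 0.008]
base2 8110 554 90 290 411 0.3
   z 0.008 [0.545 0.108 0.008]
trayrim 249 565 122 79 92 0.9
   z 0.0333 [0.58  0.14  0.033]
post 483 512 55 91 50 0.9
   z 0.128 [0.482 0.053 0.128]
sleeve 1436 515 55 96 50 1.1
   z 0.1392 [0.515 0.053 0.139]
racktop 1587 490 -303 60 131 0.9
   z 0.0691 [ 0.491 -0.302  0.069]
handle 195 490 -338 18 30 13.8
   z 0.1595 [ 0.489 -0.337  0.159]
handleall 106 490 -337 17 28 15.7
   z 0.1395 [ 0.491 -0.325  0.139]
collar 80 490 -334 23 31 81.7
   z 0.11 [ 0.498 -0.332  0.11 ]
```

View pics/a.png

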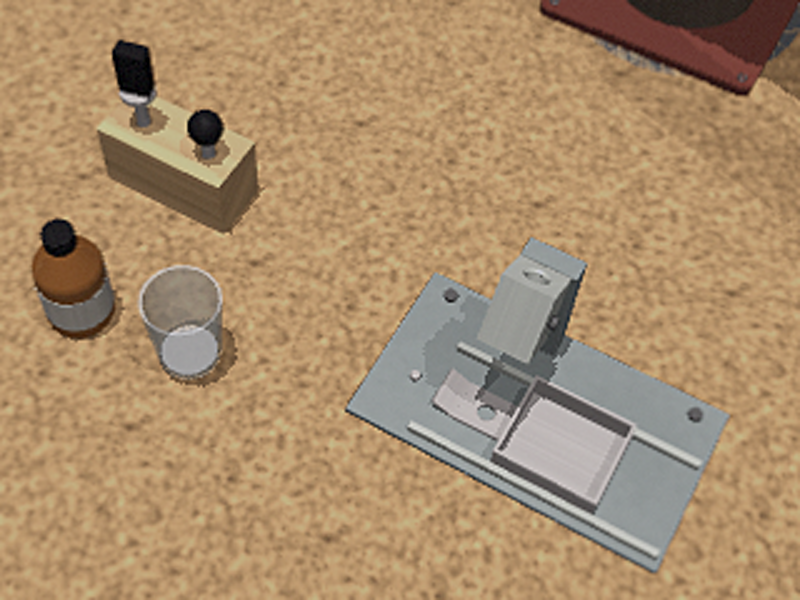

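View pics/b.png

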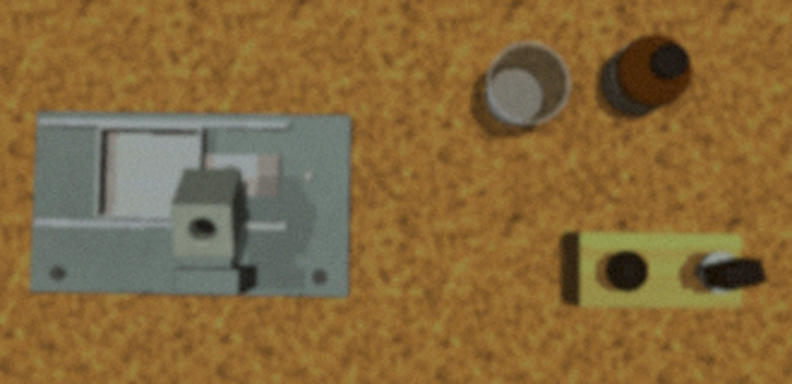

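The scene matches the description. In crop a, the tray is at about (565,440), the pin at (415,375) and the sleeve bore at (538,275). The rod is in the far rack hole at (133,70). Next I'll fit the stand plate.

Run:
```python
from h import *
for n in ("scene","top"):
    c=dict(np.load(f"{n}0.npz",allow_pickle=True)); uv,P=cloud(c)
    I=c["image"].astype(int)[uv[:,1],uv[:,0]]
    m=(I[:,0]-I[:,2]<25)&(P[:,2]<.016)&(P[:,2]>.003)&(abs(P[:,0]-.55)<.15)&(abs(P[:,1]-.1)<.22)
    M=np.zeros((400,640),np.uint8); M[uv[m,1],uv[m,0]]=1; M=cv2.morphologyEx(M,cv2.MORPH_OPEN,np.ones((3,3)))
    cc=max(cv2.findContours(M,0,2)[0],key=cv2.contourArea).reshape(-1,2)
    # plane z=0.008 intersection
    a=world(c,cc,np.ones(len(cc))); e=np.array(c["eye"]); a=a-e; w=e+a*((.008-e[2])/a[:,2])[:,None]
    print(n,cv2.minAreaRect((w[:,:2]*1000).astype(np.float32)))
    m=(I[:,0]-I[:,2]<25)&(P[:,2]>.10)&(P[:,2]<.2)&(abs(P[:,0]-.53)<.1)&(abs(P[:,1]-.06)<.06)
    Q=P[m]; t=Q[(Q[:,2]>.13)]
    # sleeve top face: plane normal (-.5,0,.866)
    s=t@np.array([-.5,0,.866]); k=s>np.percentile(s,97)-.004; k=abs(s-np.median(s[k]))<.002
    T=t[k]; print(" topface",len(T),np.round(np.median(s[k]),4),np.round(T.min(0),3),np.round(T.max(0),3))
    U,S,V=np.linalg.svd(T-T.mean(0)); print(" normal",np.round(V[2],3))
s=r.get_state(); print(s["tool_pos"],s["tcp_rot"],s["width"]); print(np.round(q2R(s["tcp_rot"]),3))
```

```text
scene ((540.4183959960938, 88.951416015625), (161.40663146972656, 278.830078125), 0.1376713663339615)
 topface 253 -0.1254 [0.474 0.032 0.13 ] [0.535 0.076 0.166]
 normal [ 0.506  0.006 -0.863]
top ((538.9160766601562, 13.327247619628906), (155.36300659179688, 127.12049102783203), 1.0439029932022095)
 topface 465 -0.1263 [0.474 0.031 0.13 ] [0.535 0.078 0.164]
 normal [ 0.494 -0.    -0.869]
[0.25001323 0.59999733 0.23133964] [-8.56292338e-07  1.96114502e-01  9.80581002e-01  1.62300833e-05] 0.0853851481034207
[[-0.923  0.385  0.   ]
 [ 0.385  0.923  0.   ]
 [ 0.     0.    -1.   ]]
```

```bash
cat >> h.py <<'E'
def frame(z,y):
    z=np.array(z,float); z/=np.linalg.norm(z); y=np.array(y,float); y-=z*(y@z); y/=np.linalg.norm(y)
    return np.c_[np.cross(y,z),y,z]
def plan(p1,R1,n=None,p0=None,R0=None):
    """print, call by call, shares (shift, turn) from the pose now to p1,R1"""
    s=r.get_state(); p=np.array(s["tool_pos"] if p0 is None else p0); A=q2R(s["tcp_rot"]) if R0 is None else R0
    v=R.from_matrix(A.T@R1).as_rotvec(); d=np.array(p1)-p
    if n is None:
        n=1
        while True:
            B=[A@R.from_rotvec(v*i/n).as_matrix() for i in range(n)]
            if max(np.abs(b.T@d/n/.08).max() for b in B)<=.99 and np.abs(v/n/.5).max()<=.99: break
            n+=1
    for i in range(n):
        B=A@R.from_rotvec(v*i/n).as_matrix()
        print(i,np.round(B.T@d/n/.08,3).tolist(),np.round(v/n/.5,3).tolist(),"rows>=",int(np.ceil(max(np.linalg.norm(d/n)/.0625,np.linalg.norm(v/n)/.186))))
def show():
    s=r.get_state(); print(s["time_s"],np.round(s["tool_pos"],4),"F",np.round(s["ft_force"],1),"w",round(s["width"],4),"g",s["grip_force"],"q",np.round(s["joint_positions"],2))
    print(np.round(q2R(s["tcp_rot"]),3).tolist())
E
python3 - <<'E'
from h import *
plan([.566,.20,.09],frame([0,-.5,-.866],[1,0,0]))
E
```

```text
0 [-0.928, -0.516, 0.294] [0.103, -0.154, 0.383] rows>= 2
1 [-0.982, -0.315, 0.39] [0.103, -0.154, 0.383] rows>= 2
2 [-0.988, -0.104, 0.476] [0.103, -0.154, 0.383] rows>= 2
3 [-0.948, 0.109, 0.551] [0.103, -0.154, 0.383] rows>= 2
4 [-0.863, 0.312, 0.61] [0.103, -0.154, 0.383] rows>= 2
5 [-0.737, 0.498, 0.651] [0.103, -0.154, 0.383] rows>= 2
```

```bash
python3 -m jog '[[0,[-0.928,-0.516,0.294],[0.103,-0.154,0.383]],[0,[-0.928,-0.516,0.294],[0.103,-0.154,0.383]],[0,[-0.928,-0.516,0.294],[0.103,-0.154,0.383]]]'
python3 -m jog '[[0,[-0.982,-0.315,0.39],[0.103,-0.154,0.383]],[0,[-0.982,-0.315,0.39],[0.103,-0.154,0.383]],[0,[-0.982,-0.315,0.39],[0.103,-0.154,0.383]]]'
python3 -m jog '[[0,[-0.988,-0.104,0.476],[0.103,-0.154,0.383]],[0,[-0.988,-0.104,0.476],[0.103,-0.154,0.383]],[0,[-0.988,-0.104,0.476],[0.103,-0.154,0.383]]]'
python3 -m jog '[[0,[-0.948,0.109,0.551],[0.103,-0.154,0.383]],[0,[-0.948,0.109,0.551],[0.103,-0.154,0.383]],[0,[-0.948,0.109,0.551],[0.103,-0.154,0.383]]]'
python3 - <<'E'
from h import *
show(); plan([.566,.20,.07],frame([0,-.5,-.866],[1,0,0]))
E
```

```text
time_s: 1.38
tool_pos: [0.3041, 0.5319, 0.2075]
tcp_rot: [0.033, 0.289, 0.956, -0.033]
ft_force: [-0.5, -0.3, 0.2]
width: 0.0326
grip_force: 0.0
time_s: 1.75
tool_pos: [0.3561, 0.4659, 0.1841]
tcp_rot: [0.064, 0.378, 0.921, -0.065]
ft_force: [-0.1, 0.6, 0.2]
width: 0.0
grip_force: 0.0
time_s: 2.12
tool_pos: [0.4084, 0.3996, 0.1606]
tcp_rot: [0.096, 0.463, 0.876, -0.097]
ft_force: [0.7, 0.8, -0.1]
width: 0.0
grip_force: 0.0
time_s: 2.5
tool_pos: [0.4608, 0.333, 0.1371]
tcp_rot: [0.126, 0.543, 0.821, -0.127]
ft_force: [-0.3, 0.4, -0.0]
width: 0.0
grip_force: 0.0
2.5 [0.4608 0.333  0.1371] F [-0.3  0.4 -0. ] w 0.0 g 0.0 q [-1.13  0.39  0.31  1.66  0.18  1.33 -0.49]
[[-0.379, 0.923, 0.069], [0.858, 0.379, -0.346], [-0.345, -0.072, -0.936]]
0 [-0.818, 0.322, 0.725] [0.101, -0.154, 0.383] rows>= 2
1 [-0.682, 0.504, 0.762] [0.101, -0.154, 0.383] rows>= 2
```

```bash
python3 -m jog '[[0,[-0.818,0.322,0.725],[0.101,-0.154,0.383]],[0,[-0.818,0.322,0.725],[0.101,-0.154,0.383]],[0,[-0.818,0.322,0.725],[0.101,-0.154,0.383]]]'
python3 -m jog '[[0,[-0.682,0.504,0.762],[0.101,-0.154,0.383]],[0,[-0.682,0.504,0.762],[0.101,-0.154,0.383]],[0,[-0.682,0.504,0.762],[0.101,-0.154,0.383]]]'
python3 - <<'E'
from h import *
show(); 
F=frame([0,-.5,-.866],[1,0,0]); plan([.566,.20,.018],F); plan([.566,.15,.018],F,p0=[.566,.2,.018],R0=F)
c=r.camera("scene"); cv2.imwrite("pics/c.png",cv2.resize(c["image"][130:330,280:540,::-1],None,fx=3,fy=3))
E
```

```text
time_s: 2.88
tool_pos: [0.5134, 0.266, 0.1034]
tcp_rot: [0.156, 0.616, 0.756, -0.156]
ft_force: [0.1, 0.0, -0.2]
width: 0.0001
grip_force: 0.0
time_s: 3.25
tool_pos: [0.566, 0.1992, 0.07]
tcp_rot: [0.183, 0.683, 0.683, -0.183]
ft_force: [-0.2, -0.3, 0.1]
width: 0.0001
grip_force: 0.0
3.25 [0.566  0.1992 0.07  ] F [-0.2 -0.3  0.1] w 0.0001 g 0.0 q [-0.98  0.6   0.45  1.6   0.19  1.28 -0.65]
[[0.0, 1.0, -0.0], [0.866, -0.0, -0.501], [-0.501, -0.0, -0.866]]
0 [0.335, 0.0, 0.558] [-0.0, 0.001, -0.0] rows>= 1
0 [-0.541, 0.0, 0.313] [0.0, 0.0, 0.0] rows>= 1
```

View pics/c.png

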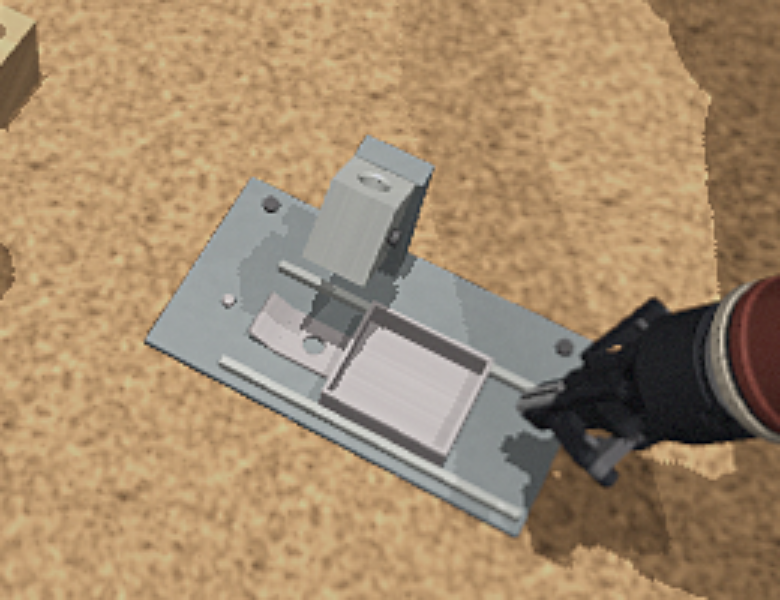

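The fingertips at (540,398) are behind the tray wall at (470,410), over the channel. I'll lower and push.

```bash
python3 -m jog '[[0,[0.335,0,0.558],[0,0,0]],[0,[0.335,0,0.558],[0,0,0]],[0,[0.335,0,0.558],[0,0,0]]]'
python3 -m jog '[[0,[-0.108,0,0.063],[0,0,0]],[0,[-0.216,0,0.125],[0,0,0]],[0,[-0.27,0,0.156],[0,0,0]],[0,[-0.324,0,0.188],[0,0,0]],[0,[-0.378,0,0.219],[0,0,0]],[0,[-0.432,0,0.25],[0,0,0]],[0,[-0.486,0,0.282],[0,0,0]],[0,[-0.54,0,0.313],[0,0,0]]]'
python3 -m jog '[[0,[-0.054,0,0.031],[0,0,0]],[0,[-0.108,0,0.063],[0,0,0]],[0,[-0.162,0,0.094],[0,0,0]],[0,[-0.216,0,0.125],[0,0,0]],[0,[-0.27,0,0.156],[0,0,0]],[0,[-0.324,0,0.188],[0,0,0]]]'
python3 - <<'E'
from h import *
show()
E
```

```text
time_s: 3.68
tool_pos: [0.566, 0.2023, 0.0201]
tcp_rot: [0.184, 0.683, 0.683, -0.182]
ft_force: [0.5, -0.5, -0.6]
width: 0.0001
grip_force: 0.0
time_s: 4.68
tool_pos: [0.5658, 0.1507, 0.0183]
tcp_rot: [0.184, 0.683, 0.683, -0.183]
ft_force: [0.7, 1.4, 1.4]
width: -0.0003
grip_force: 0.7
time_s: 5.42
tool_pos: [0.5657, 0.1205, 0.0182]
tcp_rot: [0.184, 0.683, 0.682, -0.183]
ft_force: [0.1, 1.5, 0.3]
width: -0.0001
grip_force: 0.5
5.425 [0.5657 0.1205 0.0182] F [0.1 1.5 0.3] w -0.0001 g 0.516582140699029 q [-0.92  0.61  0.47  1.74  0.22  1.12 -0.62]
[[0.001, 1.0, 0.001], [0.865, -0.001, -0.501], [-0.501, 0.001, -0.865]]
```

```bash
python3 -m jog '[[0,[-0.032,0,0.019],[0,0,0]],[0,[-0.065,0,0.038],[0,0,0]],[0,[-0.086,0,0.05],[0,0,0]],[0,[-0.108,0,0.063],[0,0,0]],[0,[-0.108,0,0.063],[0,0,0]]]'
python3 - <<'E'
from h import *
show()
c=r.camera("scene"); cv2.imwrite("pics/d.png",cv2.resize(c["image"][150:310,300:500,::-1],None,fx=3,fy=3))
E
```

```text
time_s: 6.05
tool_pos: [0.5657, 0.1107, 0.0183]
tcp_rot: [0.184, 0.683, 0.682, -0.183]
ft_force: [0.1, 0.1, -0.1]
width: 0.0003
grip_force: 0.0
6.05 [0.5657 0.1107 0.0183] F [ 0.1  0.1 -0.1] w 0.0003 g 0.0 q [-0.91  0.6   0.47  1.75  0.23  1.11 -0.61]
[[0.002, 1.0, 0.001], [0.865, -0.001, -0.501], [-0.501, 0.001, -0.865]]
```

View pics/d.png

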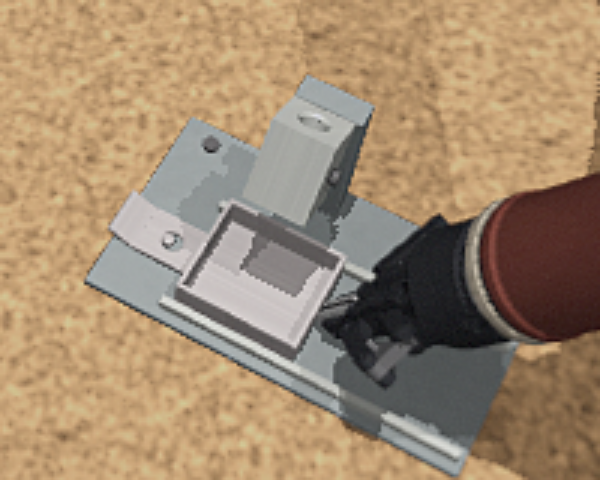

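The pin shows inside the tab hole at (171,239), and the push force fell to zero. A gentle extra nudge will confirm it is locked.

```bash
python3 -m jog '[[0,[-0.011,0,0.006],[0,0,0]],[0,[-0.022,0,0.013],[0,0,0]],[0,[-0.033,0,0.019],[0,0,0]]]'
python3 - <<'E'
from h import *
show()
F=frame([0,-.5,-.866],[1,0,0]); p=np.array(r.get_state()["tool_pos"])
plan([.566,.17,.03],F)
a=np.radians(12.5); G=frame([0,0,-1],[np.cos(a),np.sin(a),0])
print("up+over"); plan([.55,.17,.26],G,p0=[.566,.17,.03],R0=F)
print("to rack"); plan([.490,-.338,.26],G,p0=[.55,.17,.26],R0=G)
c=r.camera("top"); uv,P=cloud(c); m=(abs(P[:,0]-.566)<.06)&(P[:,1]<.12)&(P[:,1]>-.1)&(P[:,2]>.026)&(P[:,2]<.044); Q=P[m]
print(len(Q),Q.min(0),Q.max(0),np.median(Q,0))
m=(abs(P[:,0]-.566)<.016)&(P[:,1]<.0)&(P[:,1]>-.07)&(P[:,2]<.044); Q=P[m]
for y in np.arange(-.07,0,.01):
    k=abs(Q[:,1]-y-.005)<.005; print(round(y+.005,3),k.sum(),np.round(np.median(Q[k,2]),4) if k.sum() else '')
E
```

```text
time_s: 6.48
tool_pos: [0.5658, 0.1081, 0.0182]
tcp_rot: [0.184, 0.683, 0.683, -0.183]
ft_force: [0.2, 0.7, -0.3]
width: 0.0
grip_force: 0.4
6.475 [0.5658 0.1081 0.0182] F [ 0.2  0.7 -0.3] w 0.0 g 0.44024048605933785 q [-0.91  0.6   0.47  1.75  0.23  1.1  -0.61]
[[0.001, 1.0, 0.001], [0.866, -0.001, -0.501], [-0.501, 0.001, -0.866]]
0 [0.596, 0.002, -0.515] [0.002, 0.001, -0.002] rows>= 2
up+over
0 [-0.479, -0.067, -0.83] [-0.038, 0.348, -0.142] rows>= 2
1 [-0.323, -0.079, -0.901] [-0.038, 0.348, -0.142] rows>= 2
2 [-0.157, -0.078, -0.945] [-0.038, 0.348, -0.142] rows>= 2
to rack
0 [-0.862, -0.301, 0.0] [0.0, 0.0, 0.0] rows>= 2
1 [-0.862, -0.301, 0.0] [0.0, 0.0, 0.0] rows>= 2
2 [-0.862, -0.301, 0.0] [0.0, 0.0, 0.0] rows>= 2
3 [-0.862, -0.301, 0.0] [0.0, 0.0, 0.0] rows>= 2
4 [-0.862, -0.301, 0.0] [0.0, 0.0, 0.0] rows>= 2
5 [-0.862, -0.301, 0.0] [0.0, 0.0, 0.0] rows>= 2
6 [-0.862, -0.301, 0.0] [0.0, 0.0, 0.0] rows>= 2
305 [0.52494574 0.010607   0.02600335] [0.604532   0.1190708  0.04357806] [0.57242585 0.09219496 0.03307564]
-0.065 70 -0.0009
-0.055 67 0.0027
-0.045 72 0.0155
-0.035 75 0.0113
-0.025 74 0.0114
-0.015 64 0.0113
-0.005 71 0.0111
0.005 0
```

The tray is flat, with the tab top at 11 mm, and it sits at home. I'll retreat and go to the rack.

```bash
python3 -m jog '[[0,[0.596,0,-0.515],[0,0,0]],[0,[0.596,0,-0.515],[0,0,0]]]'|head -2
python3 -m jog '[[0,[-0.479,-0.067,-0.83],[-0.038,0.348,-0.142]],[0,[-0.479,-0.067,-0.83],[-0.038,0.348,-0.142]],[0,[-0.479,-0.067,-0.83],[-0.038,0.348,-0.142]]]'|head -2
python3 -m jog '[[0,[-0.323,-0.079,-0.901],[-0.038,0.348,-0.142]],[0,[-0.323,-0.079,-0.901],[-0.038,0.348,-0.142]],[0,[-0.323,-0.079,-0.901],[-0.038,0.348,-0.142]]]'|head -2
python3 -m jog '[[0,[-0.157,-0.078,-0.945],[-0.038,0.348,-0.142]],[0,[-0.157,-0.078,-0.945],[-0.038,0.348,-0.142]],[0,[-0.157,-0.078,-0.945],[-0.038,0.348,-0.142]]]'|head -2
for i in 1 2 3 4 5 6; do python3 -m jog '[[0.6,[-0.862,-0.301,0],[0,0,0]],[0.6,[-0.862,-0.301,0],[0,0,0]]]'|head -2; done
python3 - <<'E'
from h import *
show()
a=np.radians(12.5); G=frame([0,0,-1],[np.cos(a),np.sin(a),0])
plan([.490,-.338,.26],G)
E
```

```text
time_s: 6.78
tool_pos: [0.5659, 0.1763, 0.0299]
time_s: 7.15
tool_pos: [0.5611, 0.1696, 0.1083]
time_s: 7.52
tool_pos: [0.5548, 0.1703, 0.1834]
time_s: 7.9
tool_pos: [0.5492, 0.1708, 0.2591]
time_s: 8.15
tool_pos: [0.5396, 0.0942, 0.2573]
time_s: 8.4
tool_pos: [0.531, 0.0218, 0.2579]
time_s: 8.65
tool_pos: [0.5225, -0.0505, 0.2584]
time_s: 8.9
tool_pos: [0.5139, -0.1227, 0.2588]
time_s: 9.15
tool_pos: [0.5054, -0.195, 0.259]
time_s: 9.4
tool_pos: [0.4967, -0.2674, 0.2592]
9.4 [ 0.4967 -0.2674  0.2592] F [ 0.2  1.1 -0.4] w 0.0515 g 0.0 q [-0.26  0.16  0.76  1.67 -0.11  1.35  0.74]
[[-0.212, 0.977, -0.001], [0.977, 0.212, -0.002], [-0.002, -0.001, -1.0]]
0 [-0.845, -0.269, -0.009] [-0.002, 0.003, -0.009] rows>= 2
```

```bash
python3 -m jog '[[0.6,[-0.845,-0.269,0],[0,0,-0.009]],[0.6,[-0.845,-0.269,0],[0,0,-0.009]],[0.6,[-0.845,-0.269,0],[0,0,-0.009]]]'|head -2
python3 -m jog '[[0.6,[0,0,0.875],[0,0,0]],[0.6,[0,0,0.875],[0,0,0]],[0.6,[0,0,0.875],[0,0,0]]]'|head -2
python3 - <<'E'
from h import *
show()
a=np.radians(12.5); G=frame([0,0,-1],[np.cos(a),np.sin(a),0])
plan([.490,-.338,.118],G)
c=r.camera("scene"); cv2.imwrite("pics/e.png",cv2.resize(c["image"][40:190,180:340,::-1],None,fx=4,fy=4))
E
```

```text
time_s: 9.78
tool_pos: [0.4917, -0.3345, 0.259]
time_s: 10.15
tool_pos: [0.4919, -0.3345, 0.1908]
10.15 [ 0.4919 -0.3345  0.1908] F [ 0.6 -0.6  0.3] w 0.0513 g 0.0 q [-0.12  0.3   0.78  1.69 -0.22  1.24  0.94]
[[-0.222, 0.975, 0.001], [0.975, 0.222, 0.0], [-0.0, 0.001, -1.0]]
0 [-0.037, -0.034, 0.91] [0.002, 0.0, 0.011] rows>= 2
```

View pics/e.png

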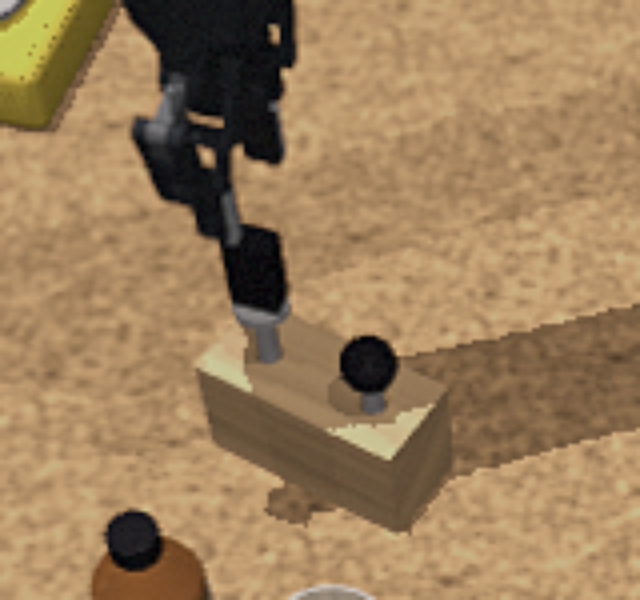

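The fingers at about (215,210) straddle the handle at (257,270) and are still above it. I'll descend and grip.

```bash
python3 -m jog '[[0.6,[-0.037,-0.034,0.5],[0,0,0.011]],[0.6,[-0.037,-0.034,0.7],[0,0,0.011]],[0.6,[-0.037,-0.034,0.91],[0,0,0.011]],[0.6,[-0.037,-0.034,0.91],[0,0,0.011]]]'
python3 -m jog '[[0,[0,0,0],[0,0,0]],[0,[0,0,0],[0,0,0]],[0,[0,0,0],[0,0,0]],[0,[0,0,0],[0,0,0]],[0,[0,0,0],[0,0,0]],[0,[0,0,0],[0,0,0]]]'
python3 - <<'E'
from h import *
show()
E
```

```text
time_s: 10.7
tool_pos: [0.4892, -0.339, 0.117]
tcp_rot: [0.0, 0.627, 0.779, 0.0]
ft_force: [-0.4, 0.3, 0.6]
width: 0.0515
grip_force: 0.0
time_s: 11.45
tool_pos: [0.4898, -0.3397, 0.1182]
tcp_rot: [0.001, 0.627, 0.779, 0.0]
ft_force: [-0.7, -0.2, 5.9]
width: 0.0169
grip_force: 58.9
11.45 [ 0.4898 -0.3397  0.1182] F [-0.7 -0.2  5.9] w 0.0169 g 58.91307234764099 q [-0.08  0.38  0.76  1.77 -0.29  1.11  0.99]
[[-0.215, 0.977, 0.003], [0.977, 0.215, -0.001], [-0.002, 0.002, -1.0]]
```

```bash
python3 -m jog '[[0,[0,0,-0.5],[0,0,0]],[0,[0,0,-1],[0,0,0]],[0,[0,0,-1],[0,0,0]]]'|head -3
python3 -m jog '[[0,[0,0,-0.6],[0,0,0]],[0,[0,0,-1],[0,0,0]],[0,[0,0,-1],[0,0,0]]]'|head -3
python3 - <<'E'
from h import *
show()
a=np.radians(12.5); u=np.array([-.5,0,.866]); M=np.array([.516,.054,.152])
T=frame(-u,[np.cos(a),np.sin(a),0]); plan(M+u*.148,T)
E
```

```text
time_s: 11.82
tool_pos: [0.4903, -0.3403, 0.2001]
tcp_rot: [0.003, 0.627, 0.779, 0.001]
time_s: 12.2
tool_pos: [0.4896, -0.3398, 0.2785]
tcp_rot: [0.002, 0.627, 0.779, 0.001]
12.2 [ 0.4896 -0.3398  0.2785] F [-0.5 -0.6 -3.7] w 0.0171 g 60.40496349334717 q [-0.14  0.25  0.81  1.57 -0.18  1.4   0.91]
[[-0.215, 0.977, 0.004], [0.977, 0.215, -0.001], [-0.002, 0.003, -1.0]]
0 [0.987, 0.095, -0.006] [-0.203, -0.048, -0.013] rows>= 2
1 [0.986, 0.103, -0.019] [-0.203, -0.048, -0.013] rows>= 2
2 [0.985, 0.112, -0.032] [-0.203, -0.048, -0.013] rows>= 2
3 [0.983, 0.122, -0.044] [-0.203, -0.048, -0.013] rows>= 2
4 [0.981, 0.134, -0.054] [-0.203, -0.048, -0.013] rows>= 2
```

```bash
for i in 1 2; do python3 -m jog '[[0,[0.986,0.1,-0.012],[-0.203,-0.048,-0.013]],[0,[0.986,0.1,-0.012],[-0.203,-0.048,-0.013]],[0,[0.986,0.1,-0.012],[-0.203,-0.048,-0.013]]]'|head -3; done
python3 -m jog '[[0,[0.985,0.112,-0.032],[-0.203,-0.048,-0.013]],[0,[0.985,0.112,-0.032],[-0.203,-0.048,-0.013]],[0,[0.985,0.112,-0.032],[-0.203,-0.048,-0.013]]]'|head -3
python3 -m jog '[[0,[0.983,0.122,-0.044],[-0.203,-0.048,-0.013]],[0,[0.983,0.122,-0.044],[-0.203,-0.048,-0.013]],[0,[0.983,0.122,-0.044],[-0.203,-0.048,-0.013]]]'|head -3
python3 - <<'E'
from h import *
show()
a=np.radians(12.5); u=np.array([-.5,0,.866]); M=np.array([.516,.054,.152])
T=frame(-u,[np.cos(a),np.sin(a),0]); plan(M+u*.148,T)
E
```

```text
time_s: 12.58
tool_pos: [0.4795, -0.2579, 0.2765]
tcp_rot: [0.04, 0.622, 0.781, 0.033]
time_s: 12.95
tool_pos: [0.4699, -0.1809, 0.2772]
tcp_rot: [0.082, 0.617, 0.78, 0.064]
time_s: 13.32
tool_pos: [0.4609, -0.1035, 0.2779]
tcp_rot: [0.123, 0.611, 0.776, 0.095]
time_s: 13.7
tool_pos: [0.4604, -0.0282, 0.2789]
tcp_rot: [0.161, 0.604, 0.77, 0.126]
13.7 [ 0.4604 -0.0282  0.2789] F [ 0.4  0.5 -0.7] w 0.0172 g 60.18749535083771 q [ 0.19 -0.38 -0.18  2.12 -0.08  0.98  0.28]
[[-0.219, 0.89, 0.4], [0.971, 0.239, 0.0], [-0.096, 0.389, -0.916]]
0 [0.523, 0.023, -0.053] [-0.108, -0.027, -0.01] rows>= 1
1 [0.522, 0.029, -0.059] [-0.108, -0.027, -0.01] rows>= 1
```

Run:
```python
from h import *
a=np.radians(12.5); u=np.array([-.5,0,.866]); M=np.array([.516,-.028,.152])
T=frame(-u,[np.cos(a),np.sin(a),0]); plan(M+u*.118,T)
```

```text
0 [0.041, -0.157, 0.266] [-0.217, -0.054, -0.019] rows>= 1
```

```bash
python3 -m jog '[[0,[0.041,-0.157,0.266],[-0.217,-0.054,-0.019]],[0,[0.041,-0.157,0.266],[-0.217,-0.054,-0.019]],[0,[0.041,-0.157,0.266],[-0.217,-0.054,-0.019]],[0,[0.041,-0.157,0.266],[-0.217,-0.054,-0.019]]]'
python3 - <<'E'
from h import *
show()
a=np.radians(12.5); u=np.array([-.5,0,.866]); M=np.array([.516,-.028,.152])
T=frame(-u,[np.cos(a),np.sin(a),0]); plan(M+u*.118,T)
E
```

```text
time_s: 14.2
tool_pos: [0.4744, -0.0366, 0.2385]
tcp_rot: [0.195, 0.6, 0.761, 0.15]
ft_force: [-0.8, -1.5, -0.5]
width: 0.0175
grip_force: 60.2
14.2 [ 0.4744 -0.0366  0.2385] F [-0.8 -1.5 -0.5] w 0.0175 g 60.24924337863922 q [ 0.21 -0.38 -0.19  2.23 -0.1   0.79  0.31]
[[-0.203, 0.856, 0.476], [0.972, 0.234, -0.006], [-0.117, 0.461, -0.879]]
0 [0.125, -0.071, -0.276] [-0.056, -0.002, -0.028] rows>= 1
```

Aligned with the rod, the arm hits its joint 2 limit before the insertion start. I'll put the rod back in its hole and regrip it with the tool leaning about 25° in the pad plane, so that the tool is nearly vertical at insertion.

Run:
```python
from h import *
a=np.radians(12.5); G=frame([0,0,-1],[np.cos(a),np.sin(a),0])
plan([.4898,-.3398,.2785],G)
```

```text
0 [-0.946, -0.123, -0.081] [0.241, 0.059, 0.008] rows>= 2
1 [-0.944, -0.13, -0.094] [0.241, 0.059, 0.008] rows>= 2
2 [-0.941, -0.138, -0.105] [0.241, 0.059, 0.008] rows>= 2
3 [-0.938, -0.148, -0.116] [0.241, 0.059, 0.008] rows>= 2
```

```bash
python3 -m jog '[[0,[-0.946,-0.123,-0.2],[0.241,0.059,0.008]],[0,[-0.946,-0.123,-0.2],[0.241,0.059,0.008]],[0,[-0.946,-0.123,-0.2],[0.241,0.059,0.008]]]'|head -3
python3 -m jog '[[0,[-0.944,-0.13,-0.2],[0.241,0.059,0.008]],[0,[-0.944,-0.13,-0.2],[0.241,0.059,0.008]],[0,[-0.944,-0.13,-0.2],[0.241,0.059,0.008]]]'|head -3
python3 -m jog '[[0,[-0.941,-0.138,-0.105],[0.241,0.059,0.008]],[0,[-0.941,-0.138,-0.105],[0.241,0.059,0.008]],[0,[-0.941,-0.138,-0.105],[0.241,0.059,0.008]]]'|head -3
python3 - <<'E'
from h import *
show()
a=np.radians(12.5); G=frame([0,0,-1],[np.cos(a),np.sin(a),0])
plan([.4898,-.3398,.2785],G)
E
```

```text
time_s: 14.58
tool_pos: [0.4759, -0.1055, 0.2572]
tcp_rot: [0.145, 0.605, 0.774, 0.116]
time_s: 14.95
tool_pos: [0.4776, -0.1793, 0.2746]
tcp_rot: [0.097, 0.612, 0.781, 0.079]
time_s: 15.32
tool_pos: [0.4828, -0.254, 0.2842]
tcp_rot: [0.048, 0.616, 0.785, 0.041]
15.325 [ 0.4828 -0.254   0.2842] F [-0.1  0.5 -1.1] w 0.0174 g 60.266629457473755 q [ 0.3   0.01  0.15  1.74 -0.06  1.28  0.7 ]
[[-0.236, 0.963, 0.126], [0.971, 0.238, 0.005], [-0.025, 0.124, -0.992]]
0 [-0.53, -0.09, 0.038] [0.124, 0.024, 0.022] rows>= 1
1 [-0.532, -0.082, 0.037] [0.124, 0.024, 0.022] rows>= 1
```

```bash
python3 -m jog '[[0,[-0.53,-0.09,0.038],[0.124,0.024,0.022]],[0,[-0.53,-0.09,0.038],[0.124,0.024,0.022]]]'|head -3
python3 -m jog '[[0,[-0.532,-0.082,0.037],[0.124,0.024,0.022]],[0,[-0.532,-0.082,0.037],[0.124,0.024,0.022]],[0,[-0.532,-0.082,0.037],[0.124,0.024,0.022]],[0,[-0.532,-0.082,0.037],[0.124,0.024,0.022]]]'|head -3
python3 - <<'E'
from h import *
show()
a=np.radians(12.5); G=frame([0,0,-1],[np.cos(a),np.sin(a),0])
plan([.4898,-.3398,.205],G)
c=r.camera("scene"); cv2.imwrite("pics/f.png",cv2.resize(c["image"][40:190,180:340,::-1],None,fx=4,fy=4))
uv,P=cloud(c); m=(abs(P[:,1]+.338)<.03)&(P[:,2]>.15)&(P[:,2]<.26)&(abs(P[:,0]-.49)<.05)
E
```

```text
time_s: 15.58
tool_pos: [0.4862, -0.2976, 0.2813]
tcp_rot: [0.024, 0.622, 0.783, 0.02]
time_s: 16.08
tool_pos: [0.4899, -0.3388, 0.2798]
tcp_rot: [0.001, 0.625, 0.781, 0.0]
16.075 [ 0.4899 -0.3388  0.2798] F [ 0.2  0.  -1.3] w 0.0172 g 60.24055480957031 q [ 0.35  0.2   0.21  1.54 -0.04  1.4   0.79]
[[-0.218, 0.976, 0.002], [0.976, 0.218, -0.0], [-0.001, 0.002, -1.0]]
0 [-0.011, -0.005, 0.935] [0.003, 0.001, 0.004] rows>= 2
```

View pics/f.png

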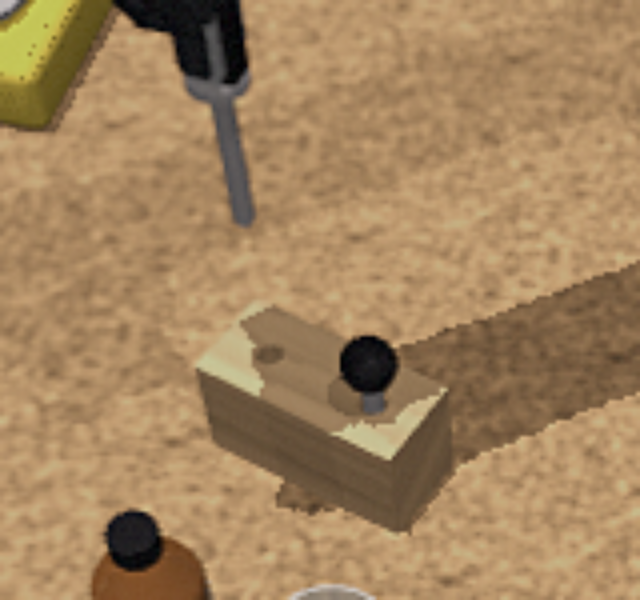

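The rod hangs straight, with its tip at (243,222), above the empty hole at (270,353). I'll check the lateral alignment numerically.

Run:
```python
from h import *
c=r.camera("scene"); e=np.array(c["eye"])
def at(u,v,z):
    d=world(c,[[u,v]],np.ones(1))[0]-e; return np.round(e+d*(z-e[2])/d[2],4)
g=c["image"].astype(int).sum(2)[120:137,238:256]
import sys
print(g)
print(at(247.3,128.2,.07))
# shaft depth points
uv,P=cloud(c); m=(abs(P[:,1]+.34)<.03)&(P[:,2]>.172)&(P[:,2]<.25)&(abs(P[:,0]-.49)<.03); Q=P[m]
for z in np.arange(.175,.25,.015):
    k=abs(Q[:,2]-z)<.0075; print(round(z,3),k.sum(),np.round(Q[k].mean(0),4) if k.sum() else '')
```

```text
[[508 507 323 333 344 356 353 359 358 360 357 363 362 359 358 357 349 339]
 [499 491 351 344 356 358 353 350 353 364 361 358 356 361 361 365 356 354]
 [510 524 496 313 342 353 361 348 346 348 357 356 354 354 360 361 358 363]
 [511 513 486 341 326 339 349 358 356 356 354 349 352 358 363 362 365 352]
 [524 522 528 506 347 321 342 342 353 359 367 360 356 345 350 346 360 351]
 [524 522 531 536 517 357 327 341 353 365 352 358 355 352 355 349 351 351]
 [521 519 527 525 551 522 337 330 299 303 280 319 338 359 367 351 347 347]
 [518 519 520 534 513 322 312 240 253 254 236 225 259 335 354 348 356 349]
 [513 515 518 527 513 306 264 218 249 258 252 230 253 332 344 352 348 350]
 [507 508 514 524 511 320 213 225 251 261 253 236 278 359 340 330 340 338]
 [511 503 506 520 504 328 323 272 257 255 259 317 380 376 358 351 333 331]
 [517 518 505 515 492 344 341 350 343 343 375 377 366 368 375 365 357 363]
 [536 530 523 513 523 507 343 334 349 364 353 358 364 366 363 368 370 374]
 [546 548 535 526 519 531 514 320 331 344 345 353 357 359 361 359 361 368]
 [547 542 547 546 539 533 515 347 327 339 336 345 341 349 348 358 361 358]
 [547 547 546 548 543 546 556 541 333 340 340 343 340 341 346 350 345 335]
 [354 501 549 545 552 544 558 538 369 365 361 372 358 343 335 340 345 348]]
[ 0.4904 -0.3368  0.07  ]
0.175 16 [ 0.4924 -0.3347  0.1793]
0.19 30 [ 0.4927 -0.3347  0.1901]
0.205 33 [ 0.4925 -0.335   0.2045]
0.22 35 [ 0.4925 -0.3352  0.2197]
0.235 35 [ 0.4922 -0.335   0.2348]
0.25 22 [ 0.4913 -0.3357  0.2454]
```

```bash
python3 -m jog '[[0,[-0.003,0.002,0.5],[0.003,0.001,0.004]],[0,[-0.003,0.002,1],[0.003,0.001,0.004]],[0,[-0.003,0.002,1],[0.003,0.001,0.004]],[0,[-0.003,0.002,1],[0.003,0.001,0.004]]]'
python3 -m jog '[[0,[0,0,0.1],[0,0,0]],[0,[0,0,0.2],[0,0,0]],[0,[0,0,0.3],[0,0,0]],[0,[0,0,0.4],[0,0,0]],[0,[0,0,0.4],[0,0,0]]]'
python3 - <<'E'
from h import *
show()
E
```

```text
time_s: 16.68
tool_pos: [0.4905, -0.3409, 0.201]
tcp_rot: [0.0, 0.626, 0.779, -0.0]
ft_force: [-0.1, 0.9, -1.7]
width: 0.0172
grip_force: 60.1
time_s: 17.3
tool_pos: [0.4895, -0.3403, 0.1662]
tcp_rot: [-0.001, 0.626, 0.779, -0.001]
ft_force: [1.1, 0.1, -2.3]
width: 0.0171
grip_force: 60.2
17.3 [ 0.4895 -0.3403  0.1662] F [ 1.1  0.1 -2.3] w 0.0171 g 60.15396058559418 q [ 0.36  0.27  0.21  1.69 -0.06  1.19  0.8 ]
[[-0.215, 0.977, -0.003], [0.977, 0.215, 0.001], [0.001, -0.003, -1.0]]
```

```bash
python3 -m jog '[[0,[0,0,0.15],[0,0,0]],[0,[0,0,0.3],[0,0,0]],[0,[0,0,0.45],[0,0,0]],[0,[0,0,0.57],[0,0,0]],[0,[0,0,0.57],[0,0,0]]]'
python3 -m jog '[[0.6,[0,0,0],[0,0,0]],[0.6,[0,0,0],[0,0,0]],[0.6,[0,0,0],[0,0,0]],[0.6,[0,0,-0.2],[0,0,0]],[0.6,[0,0,-0.2],[0,0,0]]]'
python3 - <<'E'
from h import *
show()
a=np.radians(12.4); b=np.radians(25); ry=np.array([-np.sin(a),np.cos(a),0])
z=-np.sin(b)*ry-np.array([0,0,np.cos(b)]); T=frame(z,[np.cos(a),np.sin(a),0])
plan(np.array([.490,-.339,.144])+.019*z,T)
E
```

```text
time_s: 17.92
tool_pos: [0.4894, -0.3401, 0.1203]
tcp_rot: [-0.001, 0.626, 0.779, -0.001]
ft_force: [1.7, 2.1, -3.3]
width: 0.0175
grip_force: 60.0
time_s: 18.55
tool_pos: [0.4907, -0.3414, 0.1396]
tcp_rot: [0.001, 0.627, 0.779, -0.0]
ft_force: [0.2, 0.5, -0.2]
width: 0.0513
grip_force: 0.0
18.55 [ 0.4907 -0.3414  0.1396] F [ 0.2  0.5 -0.2] w 0.0513 g 0.0 q [ 0.36  0.29  0.2   1.72 -0.06  1.13  0.8 ]
[[-0.215, 0.977, 0.001], [0.977, 0.215, -0.002], [-0.002, 0.001, -1.0]]
0 [-0.068, -0.002, 0.161] [0.001, -0.868, -0.0] rows>= 3
```

```bash
python3 -m jog '[[0.6,[-0.068,0,0.16],[0,-0.868,0]],[0.6,[-0.068,0,0.16],[0,-0.868,0]],[0.6,[-0.068,0,0.16],[0,-0.868,0]],[0.6,[-0.068,0,0.16],[0,-0.868,0]]]'
python3 -m jog '[[0,[0,0,0],[0,0,0]],[0,[0,0,0],[0,0,0]],[0,[0,0,0],[0,0,0]],[0,[0,0,0],[0,0,0]],[0,[0,0,0],[0,0,0]],[0,[0,0,0],[0,0,0]]]'
python3 - <<'E'
from h import *
show()
a=np.radians(12.4); b=np.radians(25); ry=np.array([-np.sin(a),np.cos(a),0])
z=-np.sin(b)*ry-np.array([0,0,np.cos(b)]); T=frame(z,[np.cos(a),np.sin(a),0])
p=np.array(r.get_state()["tool_pos"]); plan(p+[0,0,.16],T)
E
```

```text
time_s: 19.05
tool_pos: [0.4912, -0.3444, 0.1246]
tcp_rot: [0.167, 0.611, 0.762, -0.135]
ft_force: [-0.1, -0.5, 0.6]
width: 0.0509
grip_force: 0.0
time_s: 19.8
tool_pos: [0.4911, -0.3464, 0.1252]
tcp_rot: [0.168, 0.612, 0.761, -0.136]
ft_force: [-0.1, -0.8, 5.8]
width: 0.0171
grip_force: 59.1
19.8 [ 0.4911 -0.3464  0.1252] F [-0.1 -0.8  5.8] w 0.0171 g 59.067819714546204 q [0.1  0.15 0.23 2.   0.47 0.82 0.25]
[[-0.195, 0.977, 0.089], [0.886, 0.215, -0.412], [-0.421, -0.001, -0.907]]
0 [-0.421, -0.001, -0.907] [-0.001, -0.002, 0.001] rows>= 2
1 [-0.422, -0.001, -0.907] [-0.001, -0.002, 0.001] rows>= 2
```

```bash
python3 -m jog '[[0,[-0.1,0,-0.22],[0,0,0]],[0,[-0.21,0,-0.45],[0,0,0]],[0,[-0.32,0,-0.68],[0,0,0]],[0,[-0.421,0,-0.907],[0,0,0]],[0,[-0.421,0,-0.907],[0,0,0]]]'
python3 -m jog '[[0,[-0.21,0,-0.45],[0,0,0]],[0,[-0.421,0,-0.907],[0,0,0]],[0,[-0.421,0,-0.907],[0,0,0]],[0,[-0.421,0,-0.907],[0,0,0]]]'
python3 - <<'E'
from h import *
show()
for n in("scene","top"):
    c=r.camera(n); uv,P=cloud(c); m=(abs(P[:,1]+.34)<.03)&(P[:,2]>.165)&(P[:,2]<.256)&(abs(P[:,0]-.49)<.03); Q=P[m]
    for z in np.arange(.175,.26,.015):
        k=abs(Q[:,2]-z)<.0075; print(round(z,3),k.sum(),np.round(Q[k].mean(0),4) if k.sum() else '', np.round(Q[k].min(0),3) if k.sum() else '')
    print(np.round(Q.min(0),4)) if len(Q) else 0
E
```

```text
time_s: 20.42
tool_pos: [0.4914, -0.3459, 0.2053]
tcp_rot: [0.168, 0.612, 0.761, -0.135]
ft_force: [0.9, -0.6, -2.0]
width: 0.017
grip_force: 59.9
time_s: 20.92
tool_pos: [0.4906, -0.3456, 0.2827]
tcp_rot: [0.166, 0.612, 0.761, -0.136]
ft_force: [-0.3, -0.1, -2.4]
width: 0.0175
grip_force: 59.9
20.925 [ 0.4906 -0.3456  0.2827] F [-0.3 -0.1 -2.4] w 0.0175 g 59.92208540439606 q [0.09 0.01 0.22 1.81 0.41 1.13 0.4 ]
[[-0.197, 0.977, 0.087], [0.886, 0.215, -0.41], [-0.419, -0.004, -0.908]]
0.175 22 [ 0.4912 -0.3338  0.1772] [ 0.485 -0.341  0.172]
0.19 32 [ 0.4913 -0.3335  0.1903] [ 0.484 -0.341  0.183]
0.205 33 [ 0.4917 -0.3337  0.2051] [ 0.485 -0.34   0.198]
0.22 35 [ 0.4915 -0.3347  0.2197] [ 0.484 -0.342  0.213]
0.235 36 [ 0.4916 -0.3353  0.2349] [ 0.484 -0.343  0.228]
0.25 30 [ 0.4906 -0.3351  0.2477] [ 0.483 -0.344  0.243]
[ 0.4829 -0.3435  0.172 ]
0.175 0  
0.19 0  
0.205 0  
0.22 0  
0.235 0  
0.25 0
```

```bash
cat >> h.py <<'E'
A0=np.array([[-0.197,0.977,0.087],[0.886,0.215,-0.41],[-0.419,-0.004,-0.908]])
n=np.array([.003,-.025,1]); n/=np.linalg.norm(n)
TIP=A0.T@np.array([-.0018,.008,-.1152]); ZR=A0.T@n   # rod tip and axis in the tool frame
U=np.array([-.5,0,.8660]); M=np.array([.516,.054,.152])
def target(s,dy=0,M=M,U=U,ZR=ZR,TIP=TIP):
    # tool rotation with T ZR = U and tool y near -world y
    def basis(z,y): y=y-z*(y@z); y/=np.linalg.norm(y); return np.c_[np.cross(y,z),y,z]
    T=basis(U,np.array([0,-1.,0]))@basis(ZR,np.array([0,1.,0])).T
    return M+s*U+[0,dy,0]-T@TIP,T
E
python3 - <<'E'
from h import *
p,T=target(.025,-.07); print(p,T.tolist())
plan(p+[0,0,.02],T)
s=r.get_state(); A=q2R(s["tcp_rot"]); p0=np.array(s["tool_pos"]); v=R.from_matrix(A.T@T).as_rotvec()
for t in np.linspace(0,1,6):
    B=A@R.from_rotvec(v*t).as_matrix(); print(np.round(p0+(p+[0,0,.02]-p0)*t+B@TIP,3),np.round(B@ZR,2))
E
```

```text
[ 0.44121616 -0.01632102  0.27090594] [[0.9977958498379856, 0.003220979111406887, 0.06616788444797433], [0.002844834443923739, -0.9999792497675591, 0.005779874678245109], [0.06618512784239063, -0.005578735820956729, -0.9977843094335613]]
0 [0.931, 0.071, -0.459] [0.164, 0.183, 0.884] rows>= 3
1 [0.901, -0.376, -0.361] [0.164, 0.183, 0.884] rows>= 3
2 [0.675, -0.756, -0.24] [0.164, 0.183, 0.884] rows>= 3
3 [0.299, -0.99, -0.122] [0.164, 0.183, 0.884] rows>= 3
[ 0.489 -0.338  0.167] [ 0.   -0.02  1.  ]
[ 0.491 -0.263  0.17 ] [-0.09 -0.1   0.99]
[ 0.496 -0.193  0.175] [-0.2  -0.14  0.97]
[ 0.501 -0.129  0.181] [-0.32 -0.13  0.94]
[ 0.504 -0.07   0.187] [-0.42 -0.08  0.9 ]
[ 0.504 -0.016  0.194] [-0.5  -0.    0.87]
```

Clear path. Go.

```bash
python3 -m jog '[[0,[0.931,0.071,-0.459],[0.164,0.183,0.884]],[0,[0.931,0.071,-0.459],[0.164,0.183,0.884]],[0,[0.931,0.071,-0.459],[0.164,0.183,0.884]],[0,[0.931,0.071,-0.459],[0.164,0.183,0.884]]]'|head -3
python3 -m jog '[[0,[0.901,-0.376,-0.361],[0.164,0.183,0.884]],[0,[0.901,-0.376,-0.361],[0.164,0.183,0.884]],[0,[0.901,-0.376,-0.361],[0.164,0.183,0.884]],[0,[0.901,-0.376,-0.361],[0.164,0.183,0.884]]]'|head -3
python3 -m jog '[[0,[0.675,-0.756,-0.24],[0.164,0.183,0.884]],[0,[0.675,-0.756,-0.24],[0.164,0.183,0.884]],[0,[0.675,-0.756,-0.24],[0.164,0.183,0.884]],[0,[0.675,-0.756,-0.24],[0.164,0.183,0.884]]]'|head -3
python3 -m jog '[[0,[0.299,-0.99,-0.122],[0.164,0.183,0.884]],[0,[0.299,-0.99,-0.122],[0.164,0.183,0.884]],[0,[0.299,-0.99,-0.122],[0.164,0.183,0.884]],[0,[0.299,-0.99,-0.122],[0.164,0.183,0.884]]]'|head -3
python3 - <<'E'
from h import *
show(); s=r.get_state(); A=q2R(s["tcp_rot"]); tip=np.array(s["tool_pos"])+A@TIP; print("pred tip",tip,"axis",A@ZR)
p,T=target(.025,-.07); plan(p+[0,0,.02],T,n=1)
for nm in("scene","top"):
    c=r.camera(nm); uv,P=cloud(c); w=P-tip; t=w@(A@ZR); d=np.linalg.norm(w-np.outer(t,A@ZR),axis=1)
    m=(t>.0)&(t<.09)&(d<.013); 
    for a in np.arange(0,.09,.018):
        k=m&(t>=a)&(t<a+.018)
        if k.sum()>3: print(nm,round(a+.009,3),k.sum(),np.round((w-np.outer(t,A@ZR))[k].mean(0)*1000,1))
    e=np.array(c["eye"])-tip; e-=(A@ZR)*(e@(A@ZR)); print("toward cam",np.round(e/np.linalg.norm(e),2))
E
```

```text
time_s: 21.52
tool_pos: [0.4786, -0.2639, 0.2855]
tcp_rot: [0.133, 0.775, 0.61, -0.099]
time_s: 22.02
tool_pos: [0.4662, -0.182, 0.2881]
tcp_rot: [0.092, 0.898, 0.426, -0.057]
time_s: 22.52
tool_pos: [0.4539, -0.0997, 0.2903]
tcp_rot: [0.047, 0.974, 0.221, -0.012]
time_s: 23.02
tool_pos: [0.4416, -0.0172, 0.2923]
tcp_rot: [-0.001, 0.999, 0.003, 0.034]
23.025 [ 0.4416 -0.0172  0.2923] F [ 0.6 -0.2 -1.4] w 0.0172 g 59.79069471359253 q [-0.05 -0.17 -0.01  1.89 -0.    1.36 -1.63]
[[0.998, 0.007, 0.068], [0.007, -1.0, 0.003], [0.068, -0.003, -0.998]]
pred tip [ 0.50410022 -0.01698281  0.195228  ] axis [-5.02017633e-01  7.74046381e-04  8.64873875e-01]
0 [-0.006, -0.011, 0.018] [0.006, -0.005, 0.008] rows>= 1
scene 0.009 46 [3.3 1.3 1.9]
scene 0.027 59 [3.4 0.9 2. ]
scene 0.045 59 [3.2 1.1 1.9]
scene 0.063 60 [3.2 0.8 1.9]
scene 0.081 62 [3.5 0.8 2. ]
toward cam [0.84 0.23 0.49]
top 0.009 31 [4.  0.3 2.3]
top 0.027 46 [ 3.7 -0.   2.1]
top 0.045 47 [ 3.7 -0.2  2.2]
top 0.063 53 [ 3.6 -0.2  2.1]
top 0.081 16 [ 4.3 -0.3  2.5]
toward cam [ 0.86 -0.15  0.5 ]
```

Run:
```python
from h import *
p,T=target(.015); plan(p,T)
F=T; p2,_=target(-.003); plan(p2,T,p0=p,R0=T)
print("per 10mm down bore:",np.round(T.T@(-U)*.01/.08,4))
```

```text
0 [0.035, -0.883, 0.381] [0.005, -0.004, 0.008] rows>= 2
0 [0.099, 0.001, 0.202] [-0.0, 0.0, -0.0] rows>= 1
per 10mm down bore: [0.0552 0.0008 0.1121]
```

```bash
python3 -m jog '[[0,[0.02,-0.883,0],[0.005,-0.004,0.008]],[0,[0.02,-0.883,0],[0.005,-0.004,0.008]],[0,[0.035,-0.883,0.381],[0.005,-0.004,0.008]],[0,[0.035,-0.883,0.381],[0.005,-0.004,0.008]],[0,[0.035,-0.883,0.381],[0.005,-0.004,0.008]]]'
python3 - <<'E'
from h import *
show(); s=r.get_state(); A=q2R(s["tcp_rot"]); tip=np.array(s["tool_pos"])+A@TIP; w=tip-M; print("s",w@U,"lat",w-U*(w@U),A@ZR)
a=r.camera("scene")["image"][150:270,350:450]; b=r.camera("top")["image"][170:270,210:310]
a=cv2.resize(a,(400,480)); b=cv2.resize(b,(400,400)); o=np.zeros((480,800,3),np.uint8); o[:,:400]=a; o[:400,400:]=b
cv2.imwrite("pics/g.png",o[:,:,::-1])
E
```

```text
time_s: 23.75
tool_pos: [0.4467, 0.0538, 0.2633]
tcp_rot: [-0.003, 0.999, 0.0, 0.033]
ft_force: [-0.2, 0.3, -1.7]
width: 0.0171
grip_force: 59.7
23.75 [0.4467 0.0538 0.2633] F [-0.2  0.3 -1.7] w 0.0171 g 59.662079215049744 q [-0.11 -0.14 -0.1   1.92 -0.01  1.3  -1.78]
[[0.998, 0.001, 0.067], [0.0, -1.0, 0.006], [0.067, -0.006, -0.998]]
s 0.01567295522176816 lat [9.24783395e-04 1.28526976e-05 5.34735921e-04] [-5.00618045e-01  5.77859151e-04  8.65684909e-01]
```

View pics/g.png

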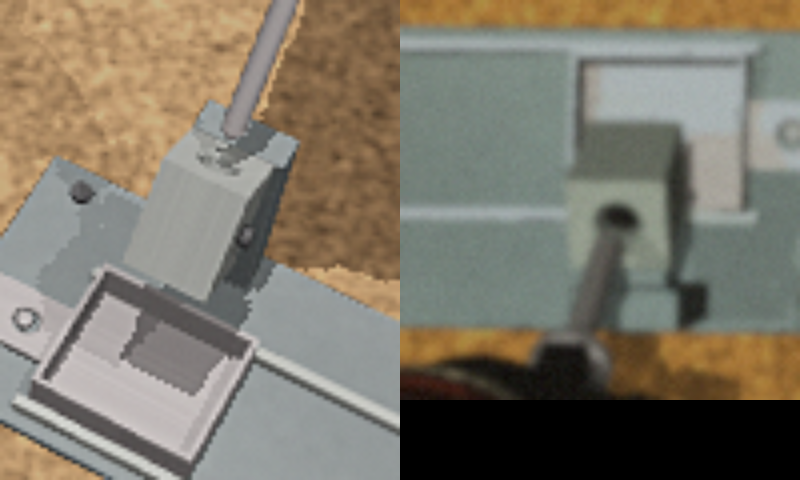

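The rod tip sits right above the bore at left (235,130) and right (615,225), and the tray lies flat under the sleeve. I'll insert along the bore axis.

```bash
python3 -m jog '[[0,[0.022,0,0.045],[0,0,0]],[0,[0.044,0,0.09],[0,0,0]],[0,[0.066,0,0.135],[0,0,0]],[0,[0.088,0,0.179],[0,0,0]],[0,[0.11,0,0.224],[0,0,0]],[0,[0.132,0,0.269],[0,0,0]]]'
python3 -m jog '[[0,[0.022,0,0.045],[0,0,0]],[0,[0.044,0,0.09],[0,0,0]],[0,[0.066,0,0.135],[0,0,0]],[0,[0.088,0,0.179],[0,0,0]],[0,[0.11,0,0.224],[0,0,0]],[0,[0.132,0,0.269],[0,0,0]]]'
python3 - <<'E'
from h import *
show(); s=r.get_state(); A=q2R(s["tcp_rot"]); tip=np.array(s["tool_pos"])+A@TIP; w=tip-M; print("s",w@U,"lat",w-U*(w@U),A@ZR)
E
```

```text
time_s: 24.6
tool_pos: [0.4586, 0.0543, 0.2416]
tcp_rot: [-0.003, 0.999, -0.0, 0.033]
ft_force: [0.2, -0.1, -1.7]
width: 0.0171
grip_force: 59.7
time_s: 25.35
tool_pos: [0.4706, 0.0543, 0.2209]
tcp_rot: [-0.003, 0.999, -0.0, 0.033]
ft_force: [-0.9, -1.1, 1.1]
width: 0.0172
grip_force: 60.2
25.35 [0.4706 0.0543 0.2209] F [-0.9 -1.1  1.1] w 0.0172 g 60.21567106246948 q [-0.11 -0.06 -0.1   1.94  0.    1.2  -1.78]
[[0.998, 0.0, 0.067], [-0.0, -1.0, 0.007], [0.067, -0.007, -0.998]]
s -0.03303628982729566 lat [0.00043308 0.00056463 0.00024837] [-5.00549065e-01  6.89482401e-04  8.65724714e-01]
```

```bash
for i in 1 2; do python3 -m jog '[[0,[0.022,0,0.045],[0,0,0]],[0,[0.044,0,0.09],[0,0,0]],[0,[0.066,0,0.135],[0,0,0]],[0,[0.088,0,0.179],[0,0,0]],[0,[0.11,0,0.224],[0,0,0]],[0,[0.132,0,0.269],[0,0,0]]]'|head -4; done
python3 -m jog '[[0,[0.022,0,0.045],[0,0,0]],[0,[0.044,0,0.09],[0,0,0]],[0,[0.055,0,0.112],[0,0,0]]]'
python3 - <<'E'
from h import *
show(); s=r.get_state(); A=q2R(s["tcp_rot"]); tip=np.array(s["tool_pos"])+A@TIP; w=tip-M; print("s",w@U,"lat",w-U*(w@U),A@ZR)
E
```

```text
time_s: 26.1
tool_pos: [0.4825, 0.0546, 0.2]
tcp_rot: [-0.003, 0.999, -0.0, 0.033]
ft_force: [-0.1, -0.1, -1.1]
time_s: 26.85
tool_pos: [0.4945, 0.0547, 0.1793]
tcp_rot: [-0.003, 0.999, -0.0, 0.033]
ft_force: [-0.4, -0.4, -0.3]
time_s: 27.22
tool_pos: [0.4994, 0.0547, 0.1706]
tcp_rot: [-0.003, 0.999, -0.0, 0.033]
ft_force: [-0.8, 0.0, -2.1]
width: 0.0171
grip_force: 59.9
27.225 [0.4994 0.0547 0.1706] F [-0.8  0.  -2.1] w 0.0171 g 59.86814081668854 q [-0.11  0.04 -0.09  1.95  0.01  1.09 -1.78]
[[0.998, 0.0, 0.066], [-0.0, -1.0, 0.007], [0.066, -0.007, -0.998]]
s -0.09095971524309084 lat [0.00022391 0.00097135 0.00012466] [-5.00234285e-01  6.22881804e-04  8.65906689e-01]
```

```bash
python3 -m jog '[[0,[0.0055,0,0.0112],[0,0,0]],[0,[0.011,0,0.0224],[0,0,0]],[0,[0.0166,0,0.0336],[0,0,0]],[0,[0.0193,0,0.0392],[0,0,0]],[0,[0.0193,0,0.0392],[0,0,0]]]'
python3 - <<'E'
from h import *
show(); s=r.get_state(); A=q2R(s["tcp_rot"]); tip=np.array(s["tool_pos"])+A@TIP; w=tip-M; print("s",w@U)
a=r.camera("scene")["image"][150:270,350:450]; b=r.camera("top")["image"][170:270,210:310]
a=cv2.resize(a,(400,480)); b=cv2.resize(b,(400,400)); o=np.zeros((480,800,3),np.uint8); o[:,:400]=a; o[:400,400:]=b
cv2.imwrite("pics/i.png",o[:,:,::-1])
E
```

```text
time_s: 27.85
tool_pos: [0.5011, 0.0547, 0.1679]
tcp_rot: [-0.003, 0.999, -0.0, 0.033]
ft_force: [0.6, -0.7, -1.2]
width: 0.0171
grip_force: 59.9
27.85 [0.5011 0.0547 0.1679] F [ 0.6 -0.7 -1.2] w 0.0171 g 59.867924451828 q [-0.11  0.04 -0.09  1.95  0.01  1.09 -1.78]
[[0.998, 0.0, 0.067], [-0.0, -1.0, 0.007], [0.067, -0.007, -0.998]]
s -0.09418564540151031
```

View pics/i.png

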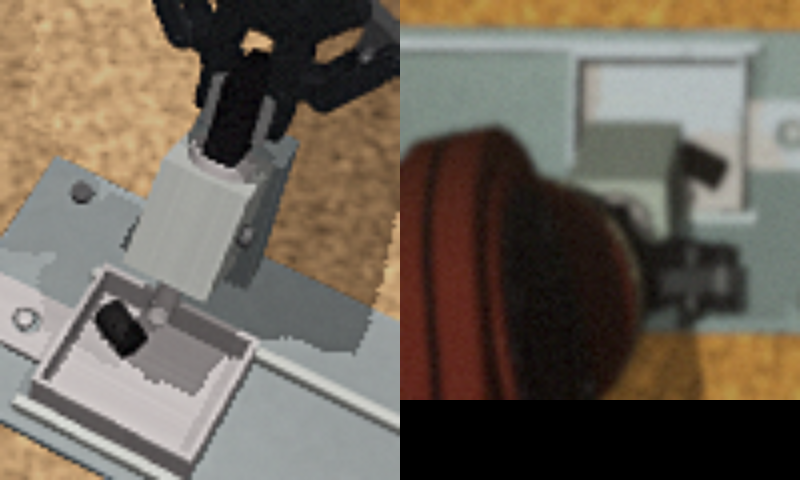

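The core lies in the tray at (120,325), and the collar has nearly reached the sleeve at (225,165). I'll press gently until it makes contact.

```bash
python3 -m jog '[[0,[0.0028,0,0.0056],[0,0,0]],[0,[0.0055,0,0.0112],[0,0,0]],[0,[0.0083,0,0.0168],[0,0,0]]]'|sed -n 1,4p
python3 -m jog '[[0,[0.0028,0,0.0056],[0,0,0]],[0,[0.0055,0,0.0112],[0,0,0]],[0,[0.0055,0,0.0112],[0,0,0]]]'|sed -n 1,4p
```

```text
time_s: 28.32
tool_pos: [0.5013, 0.0548, 0.1677]
tcp_rot: [-0.003, 0.999, -0.0, 0.033]
ft_force: [-12.2, -1.4, 16.8]
time_s: 28.7
tool_pos: [0.5014, 0.0548, 0.1678]
tcp_rot: [-0.003, 0.999, -0.0, 0.033]
ft_force: [-18.0, -2.2, 24.1]
```

```bash
python3 -m jog '[[0,[-0.009,0,-0.018],[0,0,0]],[0,[-0.009,0,-0.018],[0,0,0]]]'|sed -n 2,4p
python3 -m jog '[[0.5,[0,0,0],[0,0,0]],[0.5,[0,0,0],[0,0,0]],[0.5,[0,0,0],[0,0,0]],[0.5,[0,0,0],[0,0,0]],[0.5,[0,0,0],[0,0,0]]]'
python3 -m jog '[[0.5,[-0.1,0,-0.2],[0,0,0]],[0.5,[-0.25,0,-0.5],[0,0,0]],[0.5,[-0.4,0,-0.9],[0,0,0]],[0.5,[-0.4,0,-0.9],[0,0,0]],[0.5,[-0.4,0,-0.9],[0,0,0]]]'
python3 -m jog '[[0.5,[0,0.9,-0.4],[0,0,0]],[0.5,[0,0.9,-0.4],[0,0,0]],[0.5,[0,0.9,-0.4],[0,0,0]]]'
python3 - <<'E'
from h import *
show()
c=r.camera("scene"); cv2.imwrite("pics/j.png",cv2.resize(c["image"][90:310,190:490,::-1],None,fx=2.6,fy=2.6))
uv,P=cloud(c); w=P-M; t=w@U; d=np.linalg.norm(w-np.outer(t,U),axis=1)
k=(d<.022)&(t>.003)&(t<.09); print("handle top",np.percentile(t[k],98),"expect .056")
E
```

```text
tool_pos: [0.5014, 0.0547, 0.1678]
tcp_rot: [-0.003, 0.999, -0.0, 0.033]
ft_force: [-6.6, -0.2, 9.3]
time_s: 29.58
tool_pos: [0.5016, 0.0547, 0.1671]
tcp_rot: [-0.003, 0.999, -0.0, 0.033]
ft_force: [0.1, 0.6, -1.0]
width: 0.0423
grip_force: 0.0
time_s: 30.2
tool_pos: [0.4647, 0.0543, 0.2371]
tcp_rot: [-0.003, 0.999, 0.0, 0.034]
ft_force: [-0.0, 0.8, 0.7]
width: 0.0423
grip_force: 0.0
time_s: 30.58
tool_pos: [0.4627, -0.0186, 0.268]
tcp_rot: [-0.003, 0.999, -0.001, 0.033]
ft_force: [-0.9, 0.3, -0.2]
width: 0.0431
grip_force: 0.0
30.575 [ 0.4627 -0.0186  0.268 ] F [-0.9  0.3 -0.2] w 0.0431 g 0.0 q [-0.04 -0.12 -0.01  1.89 -0.    1.3  -1.62]
[[0.998, -0.002, 0.066], [-0.003, -1.0, 0.007], [0.066, -0.007, -0.998]]
handle top 0.05768983736494415 expect .056
```

View pics/j.png

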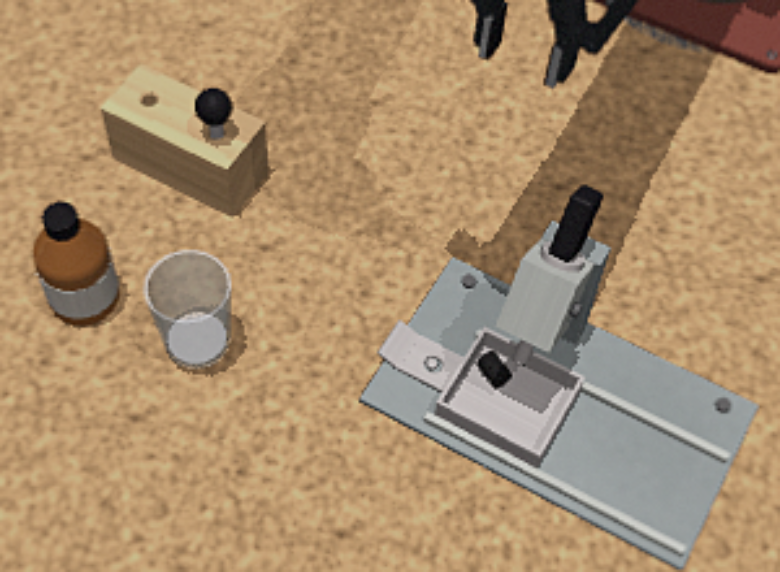

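The rod is seated with its collar on the sleeve at (563,250), and the core is in the tray at (493,368). The pin is in the hole at (432,362), the bystanders are untouched and the gripper is clear.

```bash
python3 -c "
from bench import r
print(r.job_done())"
```

```text
the job is handed in; nothing more can be done
None
```

The job is handed in at about 31 s: the tray is locked flat on the pin, the core is in the tray, and the rod is left seated with its collar on the sleeve; I put the rod back in the rack once to regrip it, and did not touch the tamper, bottle or beaker.

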